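Charge the bench air pump

TASK

Push the yellow vent tap handle of the bench air pump round until it is fully shut (pointing out to the side), and only then pump the red plunger knob with full strokes, pressing it all the way down and letting it come all the way up, until the green indicator pin has popped fully out and its yellow foot band shows; leave the plunger up. Only push and press: lift or shift none of the things that stand round about, and do not touch the indicator pin.

Things in the scene. Friction and masses are not known exactly. Their poses are not given: they have to be found in the camera images.
- pump: bench air pump fixed to the worktop: grey base plate 130 (x) by 165 mm (y), 12 mm thick, x -50 to +80; upright aluminium barrel 54 mm across, 80 mm tall, with the plunger; blue reservoir 44 mm across, 140 mm long, 55 mm behind the barrel, top at 58 mm. Origin: on the worktop under the barrel axis; z up, -x is the pump's front, +y its left (indicator pin), -y its right (vent tap)
- plunger_top (a point): centre of the top of the red mushroom plunger knob, 48 mm across (flat top about 36 mm), 112 mm above the worktop when up; moves with the knob
- plunger (a joint): how far the knob is pressed, m: 0 up, 0.015 fully down on its stop. A spring returns it: about 4 N to start, 8 N plus 2.5 N of pumping load at the bottom. Only strokes of over about 12 mm surely raise the pin, and the knob must come up to within 2 mm of the top before the next; three to five full strokes are needed, depending on the start
- tap_axis (a point): on the vertical turning axis of the vent tap, at the mid-height of its handle (72 mm above the worktop); at x -4, y -62 mm in the pump's frame; the brass post under it is 22 mm across up to 60 mm
- tap_tip (a point): on the middle line of the yellow tap handle, 42 mm out from tap_axis (the handle's end is 52 mm out), at mid-height; the handle is a flat bar 9 mm thick and 14 mm tall (65 to 79 mm above the worktop); moves with the handle
- tap (a joint): angle of the tap handle, rad, counter-clockwise seen from above: 0 open (handle points to the pump's front, -x), 1.57 fully shut against its stop (handle points to the pump's right side, -y). Held by friction, about 1.5 N at the tip; it stays where it is left
- pin_top (a point): centre of the top of the green indicator pin, 13 mm across; moves with the pin, straight up
- pin (a joint): how far the indicator pin has come out, m: 0 to 0.004 at the start, 0.024 fully out. It creeps up with the first strokes, to about 0.006, and jumps out with the last; it stays up by itself. A yellow band 5 mm tall at its foot is hidden in the collar until the pin is nearly out and stands wholly above it when it is fully out
- pin_collar (a point): centre of the top of the black round collar (26 mm across, 50 mm above the worktop, on a black block 42 mm tall) from which the pin rises; at x -4, y +58 mm in the pump's frame
- specimen_cup_mid (a point): bystander, loose, to be left alone: specimen cup with a blue screw lid and a yellow body, 64 mm across, 84 mm tall; the point is on its axis at mid-height
- dropper_bottle_mid (a point): bystander, loose, to be left alone: small white dropper bottle, 28 mm across, 74 mm tall; the point is on its axis at mid-height
- cotton_jar_mid (a point): bystander, loose, to be left alone: clear jar with a red lid, 62 mm across, 86 mm tall; the point is on its axis at mid-height
- marker_pen_mid (a point): bystander, loose, to be left alone: blue and white marker pen lying down, 135 mm long, 17 mm thick; the point is on its axis at mid-height
- soap_pump_mid (a point): bystander, loose, to be left alone: white soap bottle with a red pump head, 61x73x181 mm; it is not the pump of this task; the point is on its axis at mid-height
- timer_mid (a point): bystander, loose, to be left alone: white and green kitchen-type timer, 54x58x71 mm; the point is on its axis at mid-height

How it is judged:
By the outcome, as a careful person would: the job done as asked, in the order asked, and still so for the second after the job is handed in, with the robot touching nothing.
It also fails if it takes over 58 s, if anything falls off the work surface, if the arm or the gripper's body presses on something with over 40 N, if the wrist force passes 120 N, or if a joint passes its speed limit or range.

ROBOT

A 6-joint arm with a two-finger parallel gripper is mounted at the origin on a cart in front of the work surface, level with it; the furniture and walls round the work are solid. World frame = base frame: x ahead of the robot, y to its left, z up, the work surface at z = 0. Lengths are in m, angles in rad, forces in N, time in s.
With the tool pointing down it reaches from about 0.3 to 0.775 m from the base axis. Payload 14.6 kg.
Tool frame: the origin (TCP) lies midway between the tips of the shut fingers; the grasp point (between the pads) lies 19 mm behind it; z points along the fingers, y is the line along which they close (so a half turn about z gives the same grasp; the last joint's range is limited). The gripper opens to 94 mm and grips with 3 to 60 N. Pads are 16 mm wide; open, the fingers measure 119 mm over their backs; the gripper's body (75 mm by 177 mm) begins 78 mm behind the grasp point.
Start: joints at [1.149, 0.3, 1.521, -0, 1.321, -0.067], TCP at [0.191, 0.516, 0.205] pointing down, gripper open.
Joint ranges: [-3.03, 3.03], [-0.79, 2.21], [0.23, 2.52], [-1.04, 4.18], [0, 3.07], [-2.55, 2.55]. Speed limits (rad/s): [2.22, 2.22, 2.57, 3.14, 3.14, 3.14].

INTERFACE

Orientations are given as [roll, pitch, yaw] about the fixed x, y, z axes, in that order (R = Rz(yaw) Ry(pitch) Rx(roll)).
In Python, from station import * gives the robot as it stands.
- The arm moves only by the tool send_rows, never from a script. Its argument "targets" is a list of rows, each an object of numbers: "x", "y", "z": the shift along the world's x, y, z in units of 0.2 m (1.0 is 0.2 m); "spin": the turn about the world's z in units of pi/2 rad (1.0 is pi/2 rad); "claw": the finger opening in mm, from 0 to 94. A call has 1 to 20 rows; each row shifts and turns the commanded pose from where the row before left it; what a row does not reach is not made up. A row lasts 1/10 s, in which the tool goes at most 50 mm and 8.59 degrees, less where a joint would pass 70% of its speed; a pose out of reach is approached as far as the arm can. A call with a number of a shift or a turn outside -1 to 1 is refused whole. A call with a gripper value outside its range is refused whole. The fingers move at their own pace and stop on an object; "force" is the grip in N (left out, the last holds). Time passes only in rows, so rows that do not move let the fingers close. It gives the time, the measured TCP pose, the force, the opening and the grip force at its end, in the units of the state.
- get_obs(): the state, without advancing time (a new reading comes with each control period).
- camera(name): name is "side" or "top"; returns the picture (384x512x3 uint8, blue, green, red); there is no depth.
- camera_model(name): a dict with "fovy" (degrees; the focal length in pixels is half the picture's height over the tangent of half this angle, whatever the lens; pixels are square), "cx", "cy" (the principal point, pixels), "T" (4x4, takes a point from camera to world coordinates). Camera axes: x right, y down, z forward; pixel columns grow to the right and rows downward; lengths in m; the calibration is good to about 2 mm. A picture is of the moment at which its call begins. camera_model takes no time and is no camera call.
- hand_in(): hands the job in; it is judged then, once.
The state is a dict: "time_s": time; "qpos": joint angles; "joint_vel": joint speeds; "tau": joint torques, N m; "ee_pos": TCP position; "eef_rot": TCP orientation; "force": force on the tool from outside, world axes, zero at the start; "moment": the same for the moment, N m; "grip_width": finger opening in m; "grip_force": force on a finger pad.
Only numpy, scipy, OpenCV 4.12 (cv2) and the standard library are available. Lean on these libraries where they do the work, as an engineer would, in place of code of your own. Each camera call takes 0.05 s, during which the arm holds its last target. There are 200 camera calls.

## Working session

There is one attempt and no reset: what is moved stays moved. The work goes in short steps, Python scripts to look and compute and a tool call to move; the robot and the scene stay as the last step left them, time stands still between calls to the robot, and variables do not carry over. Pictures are saved under pics/ and viewed, at most 10 in all, crops included, and the job is handed in when it is done.

Besides the shell and the picture viewer there is one more tool, called after "Emit:" by a JSON object that holds its "api" and its "payload". send_rows: Moves the arm, as the interface text tells. Its arguments: {"type":"object","properties":{"targets":{"type":"array"},"force":{"type":"number"}},"required":["targets"]}

```bash
mkdir -p pics; cat > h.py <<'E'
from station import *
import numpy as np, cv2
def ray(cam,u,v):
    m=camera_model(cam); T=np.array(m["T"]); f=192/np.tan(np.radians(m["fovy"])/2)
    d=T[:3,:3]@np.array([(u-m["cx"])/f,(v-m["cy"])/f,1]); return T[:3,3],d
def onz(cam,u,v,z):
    o,d=ray(cam,u,v); return o+d*(z-o[2])/d[2]
def proj(cam,p):
    m=camera_model(cam); T=np.array(m["T"]); f=192/np.tan(np.radians(m["fovy"])/2)
    q=T[:3,:3].T@(np.array(p)-T[:3,3]); return q[0]/q[2]*f+m["cx"],q[1]/q[2]*f+m["cy"]
E
python3 - <<'E'
from h import *
for c in("top","side"):
    cv2.imwrite(f"pics/{c}0.png",camera(c)); print(c,camera_model(c))
print(get_obs())
E
```

```text
top {'fovy': 53.79598650140678, 'cx': 262.3094482094303, 'cy': 194.07648364224067, 'T': array([[-0.00315051, -0.98326656,  0.18214538,  0.38587357],
       [-0.99997871,  0.00205702, -0.00619203,  0.04228354],
       [ 0.00571374, -0.18216101, -0.98325211,  1.25470104],
       [ 0.        ,  0.        ,  0.        ,  1.        ]])}
side {'fovy': 56.415483403600426, 'cx': 255.81020701276813, 'cy': 186.0781545835772, 'T': array([[ 0.98844135, -0.06611672,  0.13642685,  0.46973153],
       [-0.149852  , -0.5624986 ,  0.81310498, -0.86408716],
       [ 0.02298008, -0.82415041, -0.5659046 ,  0.70825765],
       [ 0.        ,  0.        ,  0.        ,  1.        ]])}
{'time_s': 0.1, 'qpos': array([ 1.14937571e+00,  3.00384959e-01,  1.52149929e+00,  9.09889328e-06,
        1.32070413e+00, -6.66053511e-02]), 'joint_vel': array([ 0.00198059, -0.00158207,  0.00038015,  0.00106114,  0.00193921,
        0.00046822]), 'tau': array([ 9.70802503e-04, -5.32635784e+01, -3.53286624e+01,  7.09152664e-02,
        2.34829268e-02, -1.92022654e-06]), 'ee_pos': array([0.19098909, 0.51553085, 0.20496818]), 'eef_rot': array([-3.14059973e+00, -7.50652296e-05,  2.78677509e+00]), 'force': array([ 0.9042545 , -0.50421938, -0.37628808]), 'moment': array([-0.04498902, -0.00622097, -0.00763858]), 'grip_force': 0.0, 'grip_width': 0.09408017524462098}
```

View pics/top0.png

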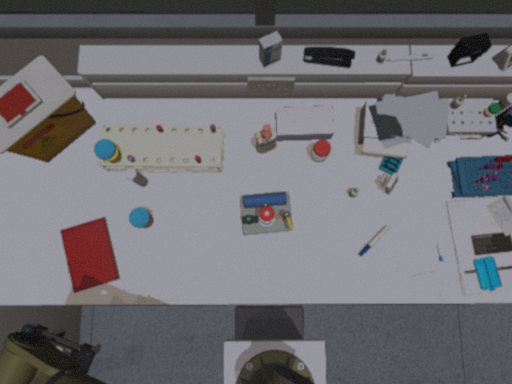

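View pics/side0.png

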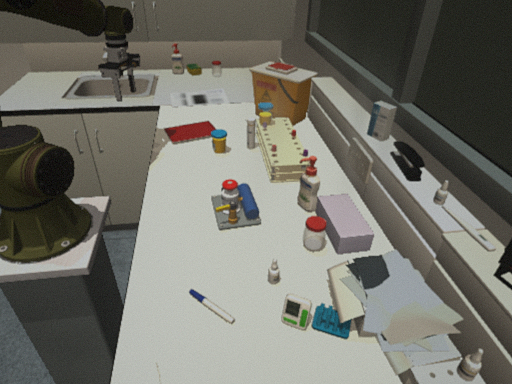

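The top view shows the pump near (266,213), with its red knob at (266,214), the blue reservoir at (265,200) and the tap at about (288,220). The side view has it near (235,205), with nothing standing close by. I'll zoom in on both.

```bash
python3 - <<'E'
from h import *
a=cv2.imread("pics/top0.png")[183:243,231:301]; b=cv2.imread("pics/side0.png")[170:235,200:270]
a=cv2.resize(a,(560,480),interpolation=cv2.INTER_CUBIC)[:, :]; 
b=cv2.resize(b,(560,520),interpolation=cv2.INTER_CUBIC)
cv2.imwrite("pics/c1.png",a);cv2.imwrite("pics/c2.png",b)
t=cv2.imread("pics/top0.png");hsv=cv2.cvtColor(t,cv2.COLOR_BGR2HSV)
def cen(lo,hi,img,x0,x1,y0,y1):
    m=cv2.inRange(img,lo,hi); k=np.zeros_like(m);k[y0:y1,x0:x1]=m[y0:y1,x0:x1]
    p=np.argwhere(k); return p[:,::-1]
blue=cen((100,100,40),(130,255,255),hsv,235,295,185,240)
r=cv2.minAreaRect(blue.astype(np.float32)); print("blue",len(blue),r, onz("top",*r[0],0.058)); 
bx=cv2.boxPoints(r); print([onz("top",*q,0.04).round(3) for q in bx])
red=np.vstack([cen((0,120,60),(8,255,255),hsv,250,285,200,228),cen((170,120,60),(180,255,255),hsv,250,285,200,228)])
c=red.mean(0); print("red",len(red),c,onz("top",*c,0.107), red.min(0),red.max(0))
y=cen((18,100,80),(35,255,255),hsv,270,300,205,240); print("yel",len(y),y.mean(0),y.min(0),y.max(0),onz("top",*y.mean(0),0.079))
g=cen((40,80,20),(90,255,255),hsv,235,262,205,230); print("gr",len(g),g.mean(0) if len(g) else 0)
E
```

```text
blue 442 ((264.3998107910156, 199.4312744140625), (10.765294075012207, 41.66106414794922), 84.64418029785156) [0.59007894 0.02809769 0.058     ]
[array([0.605, 0.097, 0.04 ]), array([ 0.617, -0.038,  0.04 ]), array([ 0.582, -0.041,  0.04 ]), array([0.569, 0.094, 0.04 ])]
red 138 [266.44927536 213.        ] [0.53964437 0.02259015 0.107     ] [260 206] [273 220]
yel 47 [286.31914894 220.91489362] [276 216] [291 229] [ 0.51836878 -0.0397494   0.079     ]
gr 14 [248.28571429 218.5       ]
```

View pics/c1.png

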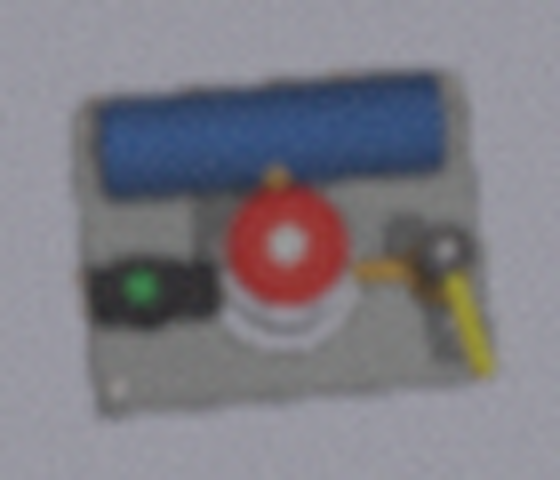

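View pics/c2.png

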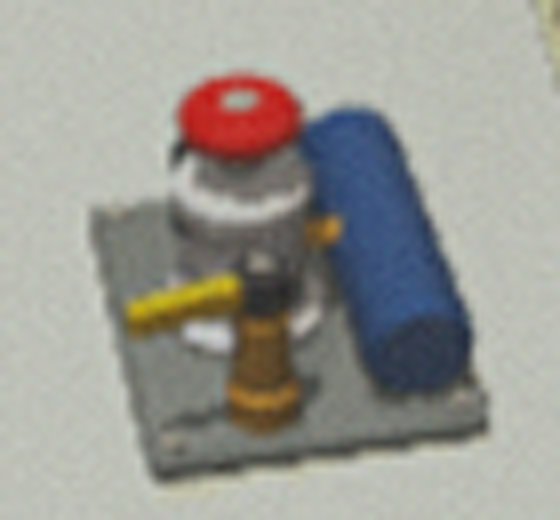

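In c1 the knob centre is at crop (288,243), the tap hub at (445,248), the handle end at (485,372) and the green pin at (142,288). The handle is partly turned, about 20–25° from open, and the area around it is clear.

```bash
python3 - <<'E'
from h import *
f=lambda u,v,z:onz("top",231+u/8-.44,183+v/8-.44,z)
k=f(288,243,.112);h=f(445,248,.085);t=f(485,372,.079);p=f(142,288,.055)
print("knob",k,"hub",h,"tip",t,"pin",p)
for n,u,v,z in(("knob",240,100,.112),("tipend",132,318,.072),("hub",262,262,.085)): print("side",n,onz("side",200+u/8-.44,170+v/8-.44,z))
yaw=0.092;R=np.array([[np.cos(yaw),-np.sin(yaw)],[np.sin(yaw),np.cos(yaw)]])
for o in [k[:2]]:
    print("tap pred",o+R@[-.004,-.062],"pin pred",o+R@[-.004,.058],"res",o+R@[.055,0])
d=(t-h)[:2]; print("tap angle",np.arctan2(*(R.T@-d)[::-1]),np.linalg.norm(d))
E
```

```text
knob [0.53917295 0.02233799 0.112     ] hub [ 0.54068783 -0.03925106  0.085     ] tip [ 0.49292467 -0.05450153  0.079     ] pin [0.5289054  0.07956547 0.055     ]
side knob [0.53880883 0.02271726 0.112     ]
side tipend [ 0.49262007 -0.05259216  0.072     ]
side hub [ 0.54036269 -0.04229319  0.085     ]
tap pred [ 0.54088582 -0.03976729] pin pred [0.52986139 0.07972523] res [0.59394036 0.02739086]
tap angle 0.21706200779188414 0.050138776931657796
```

Emit:
{"api": "send_rows", "payload": {"targets": [{"x": 0.11, "y": -0.19, "claw": 0}, {"x": 0.11, "y": -0.19}, {"x": 0.11, "y": -0.19}, {"x": 0.11, "y": -0.19}, {"x": 0.11, "y": -0.19}, {"x": 0.11, "y": -0.19}, {"x": 0.11, "y": -0.19}, {"x": 0.11, "y": -0.19}, {"x": 0.11, "y": -0.19}, {"x": 0.11, "y": -0.19}, {"x": 0.11, "y": -0.19}, {"x": 0.11, "y": -0.19}, {"x": 0.11, "y": -0.19}, {"x": 0.11, "y": -0.19}, {"x": 0}, {"x": 0}]}}

```text
schema error: expected keys x, y, z, spin, claw
```

Emit:
{"api": "send_rows", "payload": {"targets": [{"x": 0.11, "y": -0.19, "z": 0, "spin": 0, "claw": 0}, {"x": 0.11, "y": -0.19, "z": 0, "spin": 0, "claw": 0}, {"x": 0.11, "y": -0.19, "z": 0, "spin": 0, "claw": 0}, {"x": 0.11, "y": -0.19, "z": 0, "spin": 0, "claw": 0}, {"x": 0.11, "y": -0.19, "z": 0, "spin": 0, "claw": 0}, {"x": 0.11, "y": -0.19, "z": 0, "spin": 0, "claw": 0}, {"x": 0.11, "y": -0.19, "z": 0, "spin": 0, "claw": 0}, {"x": 0.11, "y": -0.19, "z": 0, "spin": 0, "claw": 0}, {"x": 0.11, "y": -0.19, "z": 0, "spin": 0, "claw": 0}, {"x": 0.11, "y": -0.19, "z": 0, "spin": 0, "claw": 0}, {"x": 0.11, "y": -0.19, "z": 0, "spin": 0, "claw": 0}, {"x": 0.11, "y": -0.19, "z": 0, "spin": 0, "claw": 0}, {"x": 0.11, "y": -0.19, "z": 0, "spin": 0, "claw": 0}, {"x": 0.11, "y": -0.19, "z": 0, "spin": 0, "claw": 0}, {"x": 0, "y": 0, "z": 0, "spin": 0, "claw": 0}, {"x": 0, "y": 0, "z": 0, "spin": 0, "claw": 0}]}}

```text
time_s: 1.7
ee_pos: [0.4988, -0.0166, 0.2049]
eef_rot: [-3.141, -0.001, 2.785]
force: [-0.0, 0.0, 0.8]
grip_width: 0.0001
grip_force: 0.0
```

Emit:
{"api": "send_rows", "payload": {"targets": [{"x": 0, "y": 0, "z": -0.2, "spin": 0, "claw": 0}, {"x": 0, "y": 0, "z": -0.2, "spin": 0, "claw": 0}, {"x": 0, "y": 0, "z": -0.2, "spin": 0, "claw": 0}, {"x": 0, "y": 0, "z": -0.125, "spin": 0, "claw": 0}, {"x": 0, "y": 0, "z": 0, "spin": 0, "claw": 0}, {"x": 0, "y": -0.05, "z": 0, "spin": 0, "claw": 0}, {"x": 0, "y": -0.055, "z": 0, "spin": 0, "claw": 0}, {"x": 0.003, "y": -0.031, "z": 0, "spin": 0, "claw": 0}, {"x": 0.003, "y": -0.031, "z": 0, "spin": 0, "claw": 0}, {"x": 0.012, "y": -0.03, "z": 0, "spin": 0, "claw": 0}, {"x": 0.012, "y": -0.03, "z": 0, "spin": 0, "claw": 0}, {"x": 0.02, "y": -0.025, "z": 0, "spin": 0, "claw": 0}, {"x": 0.02, "y": -0.025, "z": 0, "spin": 0, "claw": 0}, {"x": 0.027, "y": -0.017, "z": 0, "spin": 0, "claw": 0}, {"x": 0.027, "y": -0.017, "z": 0, "spin": 0, "claw": 0}, {"x": 0, "y": 0, "z": 0, "spin": 0, "claw": 0}]}}

```text
time_s: 3.3
ee_pos: [0.5245, -0.0789, 0.0603]
eef_rot: [-3.141, 0.0, 2.787]
force: [0.1, -0.5, 0.4]
grip_width: 0.0005
grip_force: 0.0
```

```bash
python3 - <<'E'
from h import *
print(get_obs()["force"],get_obs()["ee_pos"])
b=camera("side");cv2.imwrite("pics/s1.png",cv2.resize(b[160:240,190:290],(700,560),interpolation=cv2.INTER_CUBIC))
E
```

```text
[ 0.08666116 -0.51202519  0.3907213 ] [ 0.52450953 -0.07890367  0.0603463 ]
```

View pics/s1.png

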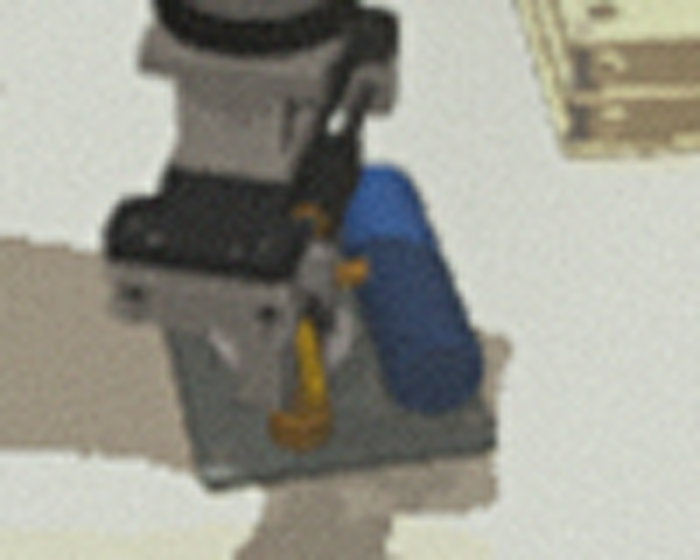

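The handle is swinging and now points nearly toward the side camera, with the yellow bar at (313,360) and the finger on its left. I'll push on to the stop in small steps.

Emit:
{"api": "send_rows", "payload": {"targets": [{"x": 0.015, "y": -0.005, "z": 0, "spin": 0, "claw": 0}, {"x": 0.015, "y": -0.005, "z": 0, "spin": 0, "claw": 0}, {"x": 0, "y": 0, "z": 0, "spin": 0, "claw": 0}]}}

```text
time_s: 3.65
ee_pos: [0.5274, -0.0795, 0.0598]
eef_rot: [-3.141, -0.008, 2.787]
force: [-20.8, 7.0, 10.2]
grip_width: 0.0005
grip_force: 9.7
```

Emit:
{"api": "send_rows", "payload": {"targets": [{"x": 0.01, "y": 0, "z": 0, "spin": 0, "claw": 0}, {"x": 0.005, "y": 0, "z": 0, "spin": 0, "claw": 0}, {"x": 0, "y": 0, "z": 0, "spin": 0, "claw": 0}]}}

```text
time_s: 3.95
ee_pos: [0.528, -0.0794, 0.0595]
eef_rot: [-3.139, -0.013, 2.788]
force: [-38.4, 5.0, 20.5]
grip_width: 0.0002
grip_force: 18.8
```

It's against the stop: 38 N with almost no further movement. Now I'll back off, rise and check.

Emit:
{"api": "send_rows", "payload": {"targets": [{"x": -0.05, "y": 0, "z": 0, "spin": 0, "claw": 0}, {"x": -0.15, "y": 0, "z": 0, "spin": 0, "claw": 0}, {"x": -0.15, "y": 0, "z": 0, "spin": 0, "claw": 0}, {"x": 0, "y": 0, "z": 0.22, "spin": 0, "claw": 0}, {"x": 0, "y": 0, "z": 0.22, "spin": 0, "claw": 0}, {"x": 0, "y": 0, "z": 0.22, "spin": 0, "claw": 0}, {"x": -0.2, "y": 0, "z": 0, "spin": 0, "claw": 0}, {"x": -0.1, "y": 0, "z": 0, "spin": 0, "claw": 0}, {"x": 0, "y": 0, "z": 0, "spin": 0, "claw": 0}]}}

```text
time_s: 4.85
ee_pos: [0.4017, -0.0805, 0.1931]
eef_rot: [-3.142, 0.002, 2.786]
force: [0.8, 0.2, 0.2]
grip_width: 0.0004
grip_force: 0.0
```

```bash
python3 - <<'E'
from h import *
print(get_obs()["force"],get_obs()["ee_pos"])
f=lambda i:cv2.resize(i,None,fx=6,fy=6,interpolation=cv2.INTER_CUBIC)
a=f(camera("top")[183:248,236:301]);b=f(camera("side")[170:235,203:268])
cv2.imwrite("pics/s2.png",np.hstack([a,b]))
E
```

```text
[0.79229449 0.20305951 0.17091967] [ 0.40170099 -0.08048583  0.19311698]
```

View pics/s2.png

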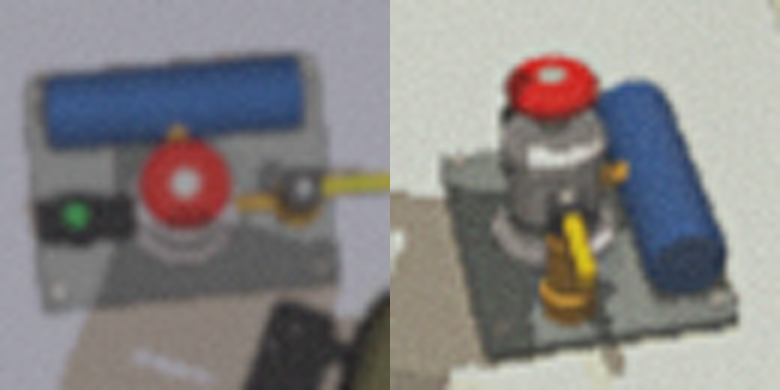

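The handle is square to the pump in the top view, running from the hub at (300,188) to (390,183) parallel to the rear plate edge, so the tap is shut. Next I'll go above the knob.

Emit:
{"api": "send_rows", "payload": {"targets": [{"x": 0.17, "y": 0.13, "z": 0, "spin": 0, "claw": 0}, {"x": 0.17, "y": 0.13, "z": 0, "spin": 0, "claw": 0}, {"x": 0.17, "y": 0.13, "z": 0, "spin": 0, "claw": 0}, {"x": 0.17, "y": 0.125, "z": 0, "spin": 0, "claw": 0}, {"x": 0, "y": 0, "z": -0.2, "spin": 0, "claw": 0}, {"x": 0, "y": 0, "z": -0.15, "spin": 0, "claw": 0}, {"x": 0, "y": 0, "z": 0, "spin": 0, "claw": 0}]}}

```text
time_s: 5.65
ee_pos: [0.5376, 0.023, 0.1182]
eef_rot: [-3.139, -0.007, 2.787]
force: [1.2, -0.5, 0.2]
grip_width: 0.0006
grip_force: 0.0
```

Emit:
{"api": "send_rows", "payload": {"targets": [{"x": 0, "y": 0, "z": -0.05, "spin": 0, "claw": 0}, {"x": 0, "y": 0, "z": -0.05, "spin": 0, "claw": 0}, {"x": 0, "y": 0, "z": -0.025, "spin": 0, "claw": 0}, {"x": 0, "y": 0, "z": 0, "spin": 0, "claw": 0}, {"x": 0, "y": 0, "z": 0, "spin": 0, "claw": 0}]}}

```text
time_s: 6.15
ee_pos: [0.5402, 0.0225, 0.0992]
eef_rot: [3.14, 0.003, 2.787]
force: [-0.3, 1.9, 6.1]
grip_width: 0.0002
grip_force: 3.0
```

Emit:
{"api": "send_rows", "payload": {"targets": [{"x": 0, "y": 0, "z": -0.02, "spin": 0, "claw": 0}, {"x": 0, "y": 0, "z": -0.005, "spin": 0, "claw": 0}, {"x": 0, "y": 0, "z": 0, "spin": 0, "claw": 0}, {"x": 0, "y": 0, "z": 0, "spin": 0, "claw": 0}]}}

```text
time_s: 6.55
ee_pos: [0.5404, 0.0225, 0.0969]
eef_rot: [3.14, 0.005, 2.787]
force: [-13.9, 0.7, 35.9]
grip_width: 0.0003
grip_force: 17.8
```

It's on the stop. I'll release fully and continue stroking.

Emit:
{"api": "send_rows", "payload": {"targets": [{"x": 0, "y": 0, "z": 0.06, "spin": 0, "claw": 0}, {"x": 0, "y": 0, "z": 0.065, "spin": 0, "claw": 0}, {"x": 0, "y": 0, "z": 0, "spin": 0, "claw": 0}, {"x": 0, "y": 0, "z": 0, "spin": 0, "claw": 0}, {"x": 0, "y": 0, "z": 0, "spin": 0, "claw": 0}, {"x": 0, "y": 0, "z": -0.04, "spin": 0, "claw": 0}, {"x": 0, "y": 0, "z": -0.04, "spin": 0, "claw": 0}, {"x": 0, "y": 0, "z": -0.03, "spin": 0, "claw": 0}, {"x": 0, "y": 0, "z": -0.01, "spin": 0, "claw": 0}, {"x": 0, "y": 0, "z": 0, "spin": 0, "claw": 0}, {"x": 0, "y": 0, "z": 0, "spin": 0, "claw": 0}, {"x": 0, "y": 0, "z": 0, "spin": 0, "claw": 0}]}}

```text
time_s: 7.75
ee_pos: [0.5395, 0.0225, 0.0968]
eef_rot: [3.141, 0.003, 2.787]
force: [-18.8, -0.6, 47.3]
grip_width: 0.0008
grip_force: 23.9
```

Emit:
{"api": "send_rows", "payload": {"targets": [{"x": 0, "y": 0, "z": 0.06, "spin": 0, "claw": 0}, {"x": 0, "y": 0, "z": 0.06, "spin": 0, "claw": 0}, {"x": 0, "y": 0, "z": 0, "spin": 0, "claw": 0}, {"x": 0, "y": 0, "z": 0, "spin": 0, "claw": 0}, {"x": 0, "y": 0, "z": 0, "spin": 0, "claw": 0}, {"x": 0, "y": 0, "z": -0.04, "spin": 0, "claw": 0}, {"x": 0, "y": 0, "z": -0.04, "spin": 0, "claw": 0}, {"x": 0, "y": 0, "z": -0.03, "spin": 0, "claw": 0}, {"x": 0, "y": 0, "z": -0.01, "spin": 0, "claw": 0}, {"x": 0, "y": 0, "z": 0, "spin": 0, "claw": 0}, {"x": 0, "y": 0, "z": 0, "spin": 0, "claw": 0}, {"x": 0, "y": 0, "z": 0, "spin": 0, "claw": 0}, {"x": 0, "y": 0, "z": 0.06, "spin": 0, "claw": 0}, {"x": 0, "y": 0, "z": 0.06, "spin": 0, "claw": 0}, {"x": 0, "y": 0, "z": 0.2, "spin": 0, "claw": 0}, {"x": -0.2, "y": 0, "z": 0.2, "spin": 0, "claw": 0}, {"x": -0.2, "y": -0.1, "z": 0, "spin": 0, "claw": 0}, {"x": -0.2, "y": -0.1, "z": 0, "spin": 0, "claw": 0}, {"x": 0, "y": 0, "z": 0, "spin": 0, "claw": 0}]}}

```text
time_s: 9.65
ee_pos: [0.4202, -0.0185, 0.1922]
eef_rot: [-3.141, -0.001, 2.785]
force: [0.4, -0.1, 0.3]
grip_width: 0.0004
grip_force: 0.0
```

```bash
python3 - <<'E'
from h import *
print(get_obs()["force"],get_obs()["ee_pos"])
f=lambda i:cv2.resize(i,None,fx=6,fy=6,interpolation=cv2.INTER_CUBIC)
a=f(camera("top")[183:248,236:301]);b=f(camera("side")[170:235,203:268])
cv2.imwrite("pics/s3.png",np.hstack([a,b]))
E
```

```text
[ 0.35253652 -0.07295873  0.29373207] [ 0.42016112 -0.01851397  0.19224844]
```

View pics/s3.png

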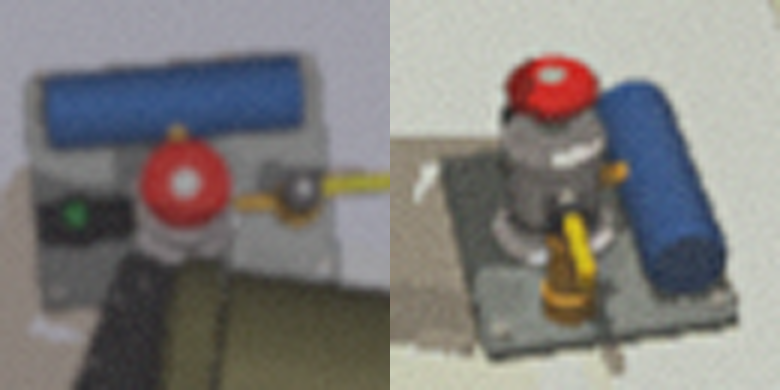

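The knob is up and the tap still shut. The green pin is at (75,215) and hasn't moved, so it isn't out yet. One more stroke, a little gentler.

Emit:
{"api": "send_rows", "payload": {"targets": [{"x": 0.2, "y": 0.1, "z": 0, "spin": 0, "claw": 0}, {"x": 0.2, "y": 0.1, "z": 0, "spin": 0, "claw": 0}, {"x": 0.2, "y": 0, "z": 0, "spin": 0, "claw": 0}, {"x": 0, "y": 0, "z": -0.2, "spin": 0, "claw": 0}, {"x": 0, "y": 0, "z": -0.18, "spin": 0, "claw": 0}, {"x": 0, "y": 0, "z": 0, "spin": 0, "claw": 0}, {"x": 0, "y": 0, "z": -0.04, "spin": 0, "claw": 0}, {"x": 0, "y": 0, "z": -0.04, "spin": 0, "claw": 0}, {"x": 0, "y": 0, "z": -0.04, "spin": 0, "claw": 0}, {"x": 0, "y": 0, "z": -0.01, "spin": 0, "claw": 0}, {"x": 0, "y": 0, "z": 0, "spin": 0, "claw": 0}, {"x": 0, "y": 0, "z": 0, "spin": 0, "claw": 0}]}}

```text
time_s: 10.95
ee_pos: [0.5449, 0.0229, 0.0967]
eef_rot: [3.14, 0.005, 2.787]
force: [-22.3, 1.7, 50.1]
grip_width: 0.0007
grip_force: 24.9
```

Emit:
{"api": "send_rows", "payload": {"targets": [{"x": 0, "y": 0, "z": 0.06, "spin": 0, "claw": 0}, {"x": 0, "y": 0, "z": 0.06, "spin": 0, "claw": 0}, {"x": 0, "y": 0, "z": 0.2, "spin": 0, "claw": 0}, {"x": -0.2, "y": 0, "z": 0.2, "spin": 0, "claw": 0}, {"x": -0.2, "y": -0.1, "z": 0, "spin": 0, "claw": 0}, {"x": -0.2, "y": -0.1, "z": 0, "spin": 0, "claw": 0}, {"x": 0, "y": 0, "z": 0, "spin": 0, "claw": 0}]}}

```text
time_s: 11.65
ee_pos: [0.4254, -0.0186, 0.1913]
eef_rot: [-3.142, 0.002, 2.786]
force: [-0.3, -0.0, -0.8]
grip_width: 0.0009
grip_force: 0.0
```

```bash
python3 - <<'E'
from h import *
print(get_obs()["force"],get_obs()["ee_pos"])
f=lambda i:cv2.resize(i,None,fx=6,fy=6,interpolation=cv2.INTER_CUBIC)
A=camera("top");a=f(A[183:248,236:301]);b=f(camera("side")[170:235,203:268])
cv2.imwrite("pics/s4.png",np.hstack([a,b]))
for n in (cv2.imread("pics/top0.png"),A):
    h=cv2.cvtColor(n,cv2.COLOR_BGR2HSV)[205:230,236:262]; p=np.argwhere(cv2.inRange(h,(40,80,20),(90,255,255))); print(len(p),p.mean(0)[::-1]+[236,205])
for z in(.06,.08):print(proj("top",(.5299,.0797,z)),proj("side",(.5299,.0797,z)))
E
```

```text
[-0.33862018 -0.00845858 -0.76270795] [ 0.42544044 -0.01857999  0.19132681]
14 [248.28571429 218.5       ]
9 [248.11111111 217.66666667]
(np.float64(248.22039364948705), np.float64(218.0612800842071)) (np.float64(225.46379949118665), np.float64(185.89163599462253))
(np.float64(248.0224218486394), np.float64(217.29309927594497)) (np.float64(225.30560217124784), np.float64(180.67353347762128))
```

View pics/s4.png

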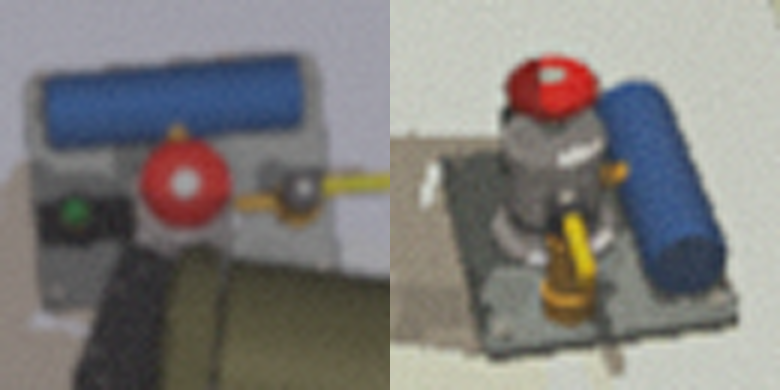

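The top view separates pin in from pin out by only about 0.8 px, and the knob hides the pin from the side camera. I'll move the arm and its shadow clear and average frames for a sub-pixel measurement.

Emit:
{"api": "send_rows", "payload": {"targets": [{"x": -0.1, "y": -0.2, "z": 0, "spin": 0, "claw": 0}, {"x": -0.1, "y": -0.2, "z": 0, "spin": 0, "claw": 0}, {"x": -0.1, "y": -0.2, "z": 0, "spin": 0, "claw": 0}, {"x": -0.1, "y": -0.2, "z": 0, "spin": 0, "claw": 0}, {"x": -0.1, "y": -0.2, "z": 0, "spin": 0, "claw": 0}, {"x": -0.1, "y": -0.2, "z": 0, "spin": 0, "claw": 0}, {"x": 0, "y": 0, "z": 0, "spin": 0, "claw": 0}]}}

```text
time_s: 12.45
ee_pos: [0.3072, -0.2613, 0.1905]
eef_rot: [-3.141, 0.0, 2.782]
force: [-1.4, 0.3, 0.3]
grip_width: 0.0007
grip_force: 0.0
```

```bash
cat > pin.py <<'E'
from h import *
def rep(n):
    n=n.astype(float)
    g=np.clip(n[...,1]-np.maximum(n[...,0],n[...,2])-12,0,None); g[:,:242]=0;g[:,255:]=0;g[:211]=0;g[226:]=0
    v,u=np.mgrid[:384,:512]; print("green c",(g*u).sum()/g.sum(),(g*v).sum()/g.sum(),"sum",g.sum())
    r=np.clip(n[...,2]-np.maximum(n[...,0],n[...,1])-30,0,None); k=np.zeros_like(r);k[202:226,255:280]=r[202:226,255:280]
    print("knob c",(k*u).sum()/k.sum(),(k*v).sum()/k.sum())
    print(n[214:225,247:250].mean(1).round().astype(int).tolist())
E
python3 - <<'E'
from pin import *
print(get_obs()["ee_pos"])
S=[camera("side").astype(float) for _ in range(6)]
A=np.mean([camera("top").astype(float) for _ in range(10)],0); np.save("top4.npy",A)
rep(cv2.imread("pics/top0.png"));rep(A)
S=np.mean(S,0).astype(np.uint8)
f=lambda i:cv2.resize(i,None,fx=12,fy=12,interpolation=cv2.INTER_CUBIC)
cv2.imwrite("pics/s5.png",np.hstack([f(A.astype(np.uint8)[205:230,236:264]),f(S[172:197,212:242])]))
E
```

```text
[ 0.30720366 -0.26128413  0.19052388]
green c 248.1904761904762 218.41666666666666 sum 336.0
knob c 266.4669361176603 213.26091837880318
[[100, 100, 100], [72, 71, 70], [56, 65, 52], [63, 95, 53], [74, 118, 60], [69, 114, 58], [62, 88, 53], [53, 59, 49], [49, 47, 50], [59, 57, 57], [92, 92, 92]]
green c 248.08777226655164 217.665300841061 sum 463.70000000000005
knob c 266.4703245339141 213.2551760769108
[[104, 104, 104], [74, 79, 72], [64, 95, 56], [72, 123, 60], [73, 124, 62], [63, 104, 60], [54, 73, 60], [52, 57, 59], [52, 50, 52], [63, 62, 62], [96, 96, 96]]
```

View pics/s5.png

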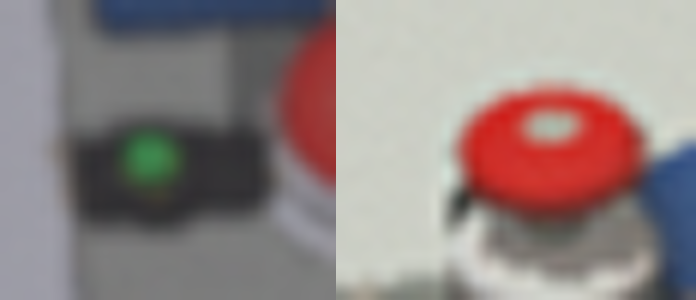

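In s5 the green pin top, at (152,157), has risen about 0.75 px since the start, which is about 20 mm of travel. A yellow band now shows at its foot at (157,193), and the knob centroid matches its starting position, so the plunger is up. The pin is out, so I'll hand in.

```bash
python3 -c "
from station import *
print(hand_in())"
```

```text
the job is handed in; nothing more can be done
None
```

I shut the vent tap against its stop, then gave the plunger four full strokes. In the images, the green pin popped out with its yellow band showing, the plunger is up, and the arm is clear; I've handed the job in, but no verdict came back.

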